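# Clip the blue sample tag into the display stand's snap hook

## Robot

A 7-joint arm with a two-finger parallel gripper is mounted at the origin on a cart in front of the work surface, level with it; the furniture and walls round the work are solid. World frame = base frame: x ahead of the robot, y to its left, z up, the work surface at z = 0. Lengths are in m, angles in rad, forces in N, time in s.
With the tool pointing down it reaches from about 0.35 to 0.9 m from the base axis. Payload 8.1 kg.
Tool frame: the origin (TCP) lies at the centre of the arm's flange, where the gripper is bolted on; the fingertips stand 178 mm ahead of it and the grasp point (between the pads) lies 159 mm ahead of it; z points along the fingers, y is the line along which they close (so a half turn about z gives the same grasp; the last joint's range is limited). The gripper opens to 92 mm and grips with 3 to 60 N. Pads are 19 mm wide; open, the fingers measure 130 mm over their backs; the gripper's body (75 mm by 190 mm) begins 47 mm behind the grasp point.
Start: joints at [-0.103, 0.434, 0.025, 1.573, -0.012, 1.134, -0.075], TCP at [0.625, -0, 0.405] pointing down, gripper open.
Joint ranges: [-2.62, 2.62], [-0.44, 2.09], [-1.27, 1.32], [0.08, 2.57], [-1.32, 4.46], [0.12, 2], [-2.74, 2.74]. Speed limits (rad/s): [2.22, 2.22, 3.01, 3.01, 3.14, 3.14, 3.14].

## Interface

Orientations are given as a rotation vector (axis times angle).
In Python, from cell import arm gives the robot as it stands. The module is installed in compiled form; this text tells all that it offers.
- The arm moves only by the shell command python3 -m inch 'ROWS' [FORCE]. ROWS is text: rows parted by semicolons, each of 5 numbers parted by spaces: the shift along the tool's x, y, z in m, then the turn about the tool's z in rad, then the finger opening in m, from 0 to 0.0918. In form: x y z roll fingers; .... A call has 1 to 5 rows; each row is the pose to reach, as a shift and turn from the pose commanded when the call began, along the tool's axes at that moment; what a row does not reach only later rows make up. A row lasts 1/10 s, in which the tool goes at most 50 mm and 8.59 degrees, less where a joint would pass 70% of its speed; a pose out of reach is approached as far as the arm can. A call with a gripper value outside its range is refused whole. The fingers move at their own pace and stop on an object; FORCE is the grip in N (left out, the last holds). Time passes only in rows, so rows that repeat a pose let the fingers close. It gives the time, the measured TCP pose, the force, the opening and the grip force at its end, in the units of the state.
- arm.observe(): the state, without advancing time (a new reading comes with each control period).
- arm.get_image(name): name is "scene" or "side" or "wrist"; returns the picture (420x560x3 uint8, red, green, blue); there is no depth.
- arm.get_calibration(name): a dict with "intrinsics" (3x3 intrinsics, pixels), "distortion" ([k1, k2, p1, p2, k3] as OpenCV has them; the pictures are not rectified), "pose" (4x4, takes a point from camera to world coordinates). Camera axes: x right, y up, looking along -z (the intrinsics and any distortion apply to the point x, -y, -z); pixel columns grow to the right and rows downward; lengths in m; the calibration is good to about 2 mm. A picture is of the moment at which its call begins: read the wrist's pose just before it. get_calibration takes no time and is no camera call; for the wrist camera it gives the pose at the moment of the call.
- arm.sign_off(): hands the job in; it is judged then, once.
Trained networks look in the newest picture that a camera, given by its name, has taken for a name from the list of things; names that differ only in an ending like _2 or _b are one class to them, and where a whole thing is asked for, a point or a joint stands for the part that bears it (a point fixed in the world has none). Each returns a list of dicts, best first, with "conf" (0 to 1); they miss things now and then, are a little off and sometimes report something else, mostly with a low value. They report only what shows in the picture. A call takes as long as a camera call. They do not tell look-alikes from the thing itself.
- arm.look_for(camera, query): "point" ([row, column] in pixels, amid what is visible of it).
- arm.silhouettes(camera, query): "region" (420x560 bool, what is visible of it) and "point" ([row, column] in pixels, amid what is visible of it).
- arm.place_of(camera, query): "point" ([row, column] in pixels: a listed point, or the origin of a listed thing).
The state is a dict: "clock": time; "joints": joint angles; "dq": joint speeds; "joint_efforts": joint torques, N m; "position": TCP position; "ee_rot": TCP orientation; "force": force on the tool from outside, world axes, zero at the start; "ft_torque": the same for the moment, N m; "width": opening from 0.0 (shut) to 1.0 (fully open); "gripper_force": force on a finger pad.
Only numpy, scipy, OpenCV 4.12 (cv2) and the standard library are available. Lean on these libraries where they do the work, as an engineer would, in place of code of your own. Each camera call takes 0.05 s, during which the arm holds its last target. There are 200 camera calls.

## Task

Clip the blue colour-sample tag onto the stand's snap hook: press its steel ring down on the sprung gate until the ring is through and the gate has snapped shut behind it, then let the tag go so that it hangs still by its ring inside the hook. The hook is set at an unknown height on its post, so feel for it and be gentle: the gate yields to about 3 N, and the tag must never be pushed against the hook with more than about 7 N. Leave the yellow tag, the red can and the gold-lidded jar where they are.

Things in the scene. Friction and masses are not known exactly. Their poses are not given: they have to be found in the camera images.
- tag_blue: the tag to hang, about 60 g: a wooden block with a blue band, 60 (x) x 18 (y) x 24 mm (z), lying flat; a rigid steel ring stands out at its +x end, at mid height. Origin: centre of the block's underside; x along the block towards the ring, z up
- tag_blue_ring (a point): centre of the blue tag's ring, 48.5 mm in x and 12 mm in z from the tag's origin, same axes as the tag. Round steel wire 5 mm thick, hole 26 mm across, outside 36 mm, its plane is the tag's x-y plane; so the far side of the ring's wire is centred 64 mm from the tag's origin
- tag_yellow: a second tag of the same shape with a yellow painted band, not to be moved. Origin: centre of the block's underside
- stand: fixed display stand with a brass snap hook: a J of 7 mm bar in the stand's x-z plane. Origin: on the table, straight under the hook's upright nose; x level from nose to post, z up. Nose at x = 0, bow of 15 mm centre-line radius below, spine at x = 30 mm (23 mm clear gap). A ring enters from above: its far wire goes down just behind the nose, so that the nose comes up through the ring's hole
- nose_low (a point): a point on the nose's axis 147.5 mm above the table. The hook is clamped rigidly on its post at an unmeasured height: the top of its nose is 0 to 110 mm above this point. The inside bottom of the bow, where the ring comes to rest, is 23 mm below the top of the nose; the top of the spine 24 mm above it. Axes as the stand's
- post_top (a point): top centre of the stand's 14 mm post, at x = 85 mm, 292 mm above the table. The grey foot, 100 x 120 x 14 mm, reaches from x = 48 to 148 mm, so the space under the hook is free for the hanging tag. Axes as the stand's
- gate (a joint): sprung gate, rad: 0 shut, up to 0.75 pressed down and in. A 5 mm bar hinged at the spine's top (x = 29 mm, 18.5 mm above the nose's top), sloping down to the nose's inner side, level with its top. Needs about 3 N from above near the nose; a wire sliding down close behind the nose is past it after 8 to 12 mm (0.2 to 0.3 rad), the gate then springs shut above it. Further back: more turn, more force
- can_red: red-dripped paint can, 70 mm across, 73 mm high, a bystander. Origin: centre of its underside
- jar_gold: white jar with a gold lid, 59 mm across, 50 mm high, a bystander. Origin: centre of its underside
There are look-alikes about, which are no part of the job. Leave any black or green look-alike of the tag_blue alone.

How it is judged:
By the outcome, as a careful person would: the job done as asked, in the order asked, and still so for the second after the job is handed in, with the robot touching nothing.
It also fails if it takes over 67 s, if anything falls off the work surface, if the arm or the gripper's body presses on something with over 40 N, if the wrist force passes 120 N, or if a joint passes its speed limit or range.

## Working session

There is one attempt and no reset: what is moved stays moved. The work goes in short steps, Python scripts to look and compute and a shell command to move; the robot and the scene stay as the last step left them, time stands still between calls to the robot, and variables do not carry over. Pictures are saved under pics/ and viewed, at most 10 in all, crops included, and the job is handed in when it is done.

```bash
mkdir -p pics; cat > h.py <<'E'
import numpy as np,cv2
from cell import arm
def ray(cam,rc):
    c=arm.get_calibration(cam);K=np.array(c['intrinsics'],float);d=np.array(c['distortion'],float);T=np.array(c['pose'])
    p=cv2.undistortPoints(np.array([[[rc[1],rc[0]]]],float),K,d)[0,0]
    v=T[:3,:3]@np.array([p[0],-p[1],-1.]);return T[:3,3],v/np.linalg.norm(v)
def atz(cam,rc,z):
    o,v=ray(cam,rc);return o+v*(z-o[2])/v[2]
def tri(r):
    A=np.zeros((3,3));b=np.zeros(3)
    for o,v in r:
        P=np.eye(3)-np.outer(v,v);A+=P;b+=P@o
    x=np.linalg.solve(A,b);return x,[np.linalg.norm(np.cross(x-o,v)) for o,v in r]
def proj(cam,X):
    c=arm.get_calibration(cam);K=np.array(c['intrinsics'],float);d=np.array(c['distortion'],float);T=np.array(c['pose'])
    p=T[:3,:3].T@(np.array(X,float)-T[:3,3]);q=cv2.projectPoints(np.array([[p[0],-p[1],-p[2]]]),np.zeros(3),np.zeros(3),K,d)[0][0,0]
    return q[::-1]
def save(im,n): cv2.imwrite('pics/'+n+'.png',im[:,:,::-1])
E
python3 - <<'E'
from h import *
s=arm.observe();print(s['clock'],s['position'],s['ee_rot'],s['width'],s['force'])
ims=[arm.get_image(c) for c in('scene','side')]
for c,i in zip(('scene','side'),ims):save(i,c+'0')
save(arm.get_image('wrist'),'wrist0')
for c in('scene','side','wrist'):
  print(c,arm.get_calibration(c)['pose'].__array__().round(3).tolist() if c=='wrist' else '')
  for q in('tag_blue','tag_blue_ring','tag_yellow','nose_low','post_top','stand','can_red','jar_gold'):
    for r in arm.place_of(c,q)[:5]:print(c,q,np.round(r['point'],1),round(r['conf'],2))
E
```

```text
0.0 [ 6.24768869e-01 -2.81740879e-05  4.03926228e-01] [-2.22075456e+00 -2.22070812e+00  1.93131884e-03] 1.004266516722218 [ 0.1602874   0.84972809 -0.01757596]
scene 
scene tag_blue [277.9 317.3] 0.73
scene tag_blue [326.9 275.5] 0.68
scene tag_blue [287.6 282.8] 0.54
scene tag_blue_ring [309.  293.6] 0.65
scene tag_blue_ring [277.4 285.5] 0.63
scene tag_blue_ring [281.9 329.4] 0.58
scene tag_yellow [320.7 340.6] 0.59
scene tag_yellow [239.  213.4] 0.43
scene post_top [145.6 224.2] 0.75
scene stand [238.7 212.9] 0.81
scene can_red [266.2 352.8] 0.69
scene can_red [238.7 324.8] 0.63
scene jar_gold [267.1 352.7] 0.74
side 
side tag_blue [283.3 255.8] 0.87
side tag_blue [308.7 216.9] 0.71
side tag_blue [287.4 296.2] 0.59
side tag_blue_ring [308.2 241.4] 0.68
side tag_blue_ring [268.8 268.6] 0.63
side tag_yellow [351.3 269.4] 0.82
side stand [199.5 244.8] 0.56
side can_red [247.5 346.9] 0.89
side jar_gold [293.8 349.9] 0.65
wrist [[1.0, 0.001, -0.001, 0.624], [-0.001, 0.964, 0.267, 0.071], [0.001, -0.267, 0.964, 0.385], [0.0, 0.0, 0.0, 1.0]]
wrist tag_blue [355.3 250.2] 0.49
wrist tag_blue_ring [309.7 215.7] 0.85
wrist can_red [320.  391.3] 0.55
```

View pics/scene0.png

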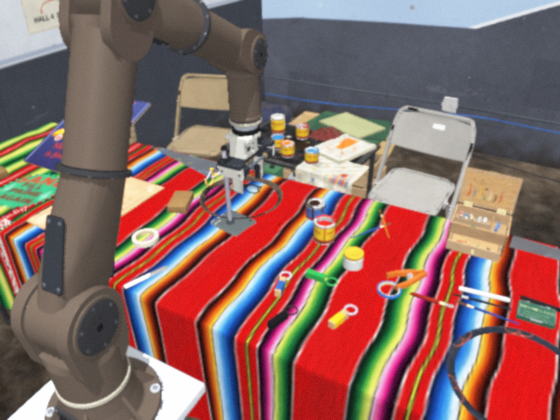

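View pics/side0.png

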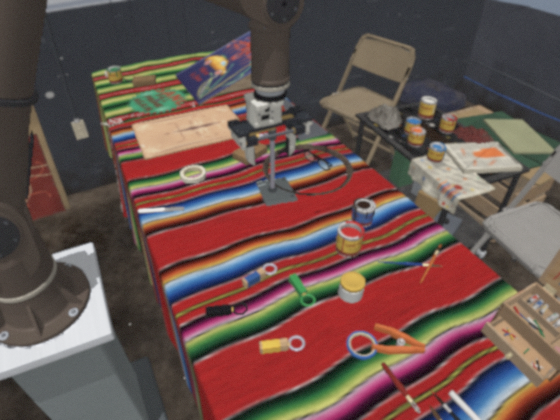

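View wrist0.

Candidates (scene / side pixels): a blue-banded tag at (284,282) / (276,258), a green one at (275,320) / (290,302), a black one at (318,282) / (310,225), and the yellow one at (316,343) / (345,280). The one with the blue band on wood fits the description. I'll check it in an enlarged crop, along with the wrist view.

```bash
python3 - <<'E'
from h import *
a=cv2.imread('pics/side0.png')[250:330,190:320];b=cv2.imread('pics/wrist0.png')
a=cv2.resize(a,(400,246),interpolation=cv2.INTER_CUBIC)
s=cv2.imread('pics/scene0.png');s=cv2.resize(s[250:340,250:370],(400,300),interpolation=cv2.INTER_CUBIC)
o=np.zeros((546,800,3),np.uint8);o[:246,:400]=a;o[246:,:400]=s;o[:300,400:]=cv2.resize(b,(400,300))
o[300:,400:]=cv2.resize(cv2.imread('pics/side0.png')[85:215,200:411][:,:],(400,246))
cv2.imwrite('pics/crop1.png',o)
B=tri([ray('scene',(290,278)),ray('side',(279,250))]);R=tri([ray('scene',(275,286)),ray('side',(268.8,268.6))])
print(B,R)
for n,p in dict(blk_sc=(288,279),ring_sc=(276,286)).items():print(n,atz('scene',p,.012))
for n,p in dict(blk_si=(279,252),ring_si=(268.8,269)).items():print(n,atz('side',p,.012))
print('stand scene/side origin?',atz('scene',(228,231),.014),atz('side',(190,277),.014))
E
```

```text
(array([ 0.4902231 , -0.16092453,  0.00357734]), [np.float64(0.0026792725686102387), np.float64(0.0026792725686104048)]) (array([ 0.54196707, -0.15969166,  0.01602797]), [np.float64(0.0012799008483579872), np.float64(0.0012799008483578905)])
blk_sc [ 0.48825524 -0.16679339  0.012     ]
ring_sc [ 0.54102323 -0.16085984  0.012     ]
blk_si [ 0.49332889 -0.1664434   0.012     ]
ring_si [ 0.54507675 -0.15538448  0.012     ]
stand scene/side origin? [0.66533067 0.10711659 0.014     ] [0.7094058  0.12332379 0.014     ]
```

View pics/crop1.png

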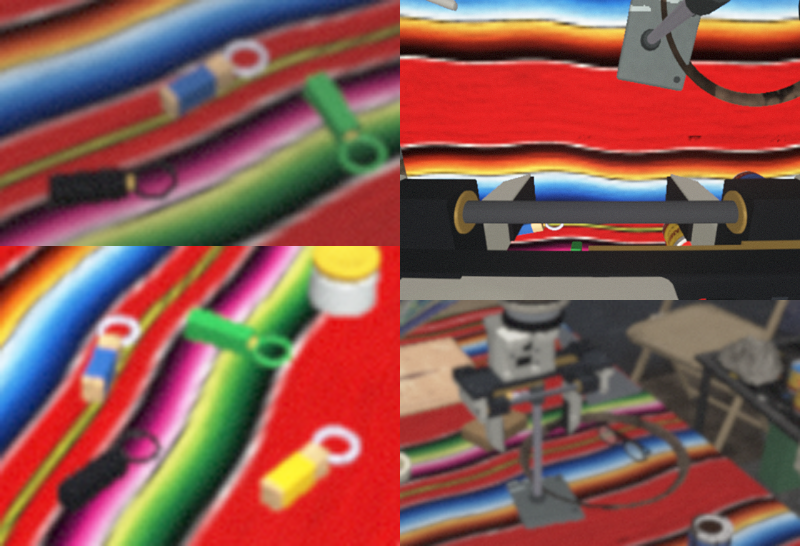

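Crop 1 confirms that the wooden tag with the blue band and steel ring at scene (284,282) is the target. The green and black ones are look-alikes. Next: tag yaw and the stand's foot corners.

```bash
python3 - <<'E'
from h import *
for n,p in dict(a=(109,304),b=(126,403),c=(0,325)).items():print('wrist',n,atz('wrist',p,.014).round(3))
print('post foot wr',atz('wrist',(56,350),.014).round(3))
for p in((183,262),(178,289),(195,298),(203,268)):print('side',p,atz('side',p,.014).round(3))
im=arm.get_image('side')
for q in('stand','tag_blue','nose_low'):
  for r in arm.silhouettes('side',q)[:3]:
    ys,xs=np.where(r['region']);print(q,r['conf'],len(ys),ys.min(),ys.max(),xs.min(),xs.max())
o=[]
for c in('scene','side'):
  arm.get_image(c)
  for r in arm.silhouettes(c,'tag_blue')[:3]:
    m=r['region'];ys,xs=np.where(m)
    P=np.array([atz(c,(y,x),.012)[:2] for y,x in zip(ys,xs)]);d=P-P.mean(0);w,v=np.linalg.eigh(d.T@d/len(d))
    print(c,r['conf'],P.mean(0),np.degrees(np.arctan2(v[1,1],v[0,1])),np.ptp(d@v[:,1]),np.ptp(d@v[:,0]))
E
```

```text
wrist a [0.65  0.077 0.014]
wrist b [0.755 0.06  0.014]
wrist c [0.668 0.179 0.014]
post foot wr [0.695 0.129 0.014]
side (183, 262) [0.683 0.178 0.014]
side (178, 289) [0.773 0.163 0.014]
side (195, 298) [0.756 0.072 0.014]
side (203, 268) [0.656 0.078 0.014]
stand 0.91 1085 129 206 256 297
tag_blue 0.81 350 264 288 242 275
tag_blue 0.6 391 303 319 204 246
tag_blue 0.57 323 274 305 289 314
nose_low 0.65 1027 129 205 258 296
scene 0.87 [ 0.38521802 -0.21985157] 164.7550820568395 0.07143642781919918 0.03134863344278019
scene 0.56 [ 0.57999544 -0.23684932] 76.24637316996011 0.07337272208338108 0.044897077634522914
side 0.91 [ 0.5021468  -0.16411521] -161.3783155139542 0.07232195497037816 0.03196074584335668
side 0.76 [ 0.5826534  -0.24475295] 86.07663108531212 0.10288799787830105 0.034657052707523846
side 0.62 [ 0.39306245 -0.21974681] 162.48625771163745 0.09670061464434462 0.037467192814459836
```

```bash
python3 -m inch '-0.034 -0.026 0.01 -0.14 0.08; -0.068 -0.052 0.02 -0.28 0.08; -0.102 -0.078 0.03 -0.42 0.08; -0.136 -0.104 0.04 -0.56 0.08; -0.166 -0.130 0.05 -0.70 0.08'
python3 -m inch '0 0 0 -0.14 0.08; 0 0 0 -0.28 0.08; 0 0 0 -0.42 0.08; 0 0 0 -0.56 0.08; 0 0 0 -0.70 0.08'
python3 -m inch '0 0 0 -0.12 0.08; 0 0 0 -0.24 0.08; 0 0 0 -0.33 0.08; 0 0 0 -0.33 0.08; 0 0 0 -0.33 0.08'
python3 - <<'E'
from h import *
s=arm.observe();print(s['clock'],s['position'],s['ee_rot'],s['width'],s['force'],s['joints'])
w=arm.get_image('wrist');save(w,'wrist1')
print(arm.get_calibration('wrist')['pose'])
for c in('scene','side'):save(arm.get_image(c),c+'1')
for q in('tag_blue','tag_blue_ring'):
  for r in arm.place_of('wrist',q)[:3]:print(q,np.round(r['point'],1),r['conf'],atz('wrist',r['point'],0 if q=='tag_blue' else .012))
a=cv2.imread('pics/scene1.png')[130:245,190:290];b=cv2.imread('pics/side1.png')[70:215,230:310]
o=np.zeros((580,800,3),np.uint8);o[:420,:400]=cv2.resize(cv2.imread('pics/wrist1.png'),(400,420))[:,:]
o=np.hstack([cv2.resize(a,(400,460),interpolation=3),cv2.resize(b,(254,460),interpolation=3)]);cv2.imwrite('pics/hook1.png',o)
E
```

```text
clock: 2.25
position: [0.4937, -0.1676, 0.3545]
ee_rot: [1.318, 2.851, -0.0]
force: [1.5, -1.3, -0.1]
width: 0.872
gripper_force: 0.0
clock: 2.75
position: [0.495, -0.1661, 0.3548]
ee_rot: [0.259, 3.131, -0.0]
force: [-0.5, -1.2, -0.3]
width: 0.87
gripper_force: 0.0
clock: 3.25
position: [0.495, -0.1661, 0.3548]
ee_rot: [-0.245, 3.132, -0.0]
force: [-0.8, 0.6, -0.4]
width: 0.869
gripper_force: 0.0
3.25 [ 0.49497807 -0.16612099  0.35478514] [-2.45063133e-01  3.13183476e+00 -2.24818600e-05] 0.8693154059562224 [-0.84576983  0.59271897 -0.44859567] [ 0.45633586  0.34142794 -0.30179345  1.86775003  0.12260927  0.95013171
  1.8264572 ]
[[-1.54732931e-01 -9.51949409e-01 -2.64291585e-01  4.23762210e-01]
 [ 9.87956167e-01 -1.49249764e-01 -4.08303901e-02 -1.77780596e-01]
 [-5.76991082e-04 -2.67426307e-01  9.63578143e-01  3.35094983e-01]
 [ 0.00000000e+00  0.00000000e+00  0.00000000e+00  1.00000000e+00]]
tag_blue [195.  280.6] 0.79 [ 0.50002128 -0.16561442  0.        ]
tag_blue [257.2 203.5] 0.63 [ 0.57916063 -0.23543574  0.        ]
tag_blue [ 61.6 241.5] 0.56 [ 0.38274195 -0.22017198  0.        ]
tag_blue_ring [111.  218.6] 0.88 [ 0.42893202 -0.23381525  0.012     ]
tag_blue_ring [240.6 283.9] 0.83 [ 0.54300367 -0.15542644  0.012     ]
tag_blue_ring [255.6 155.7] 0.73 [ 0.57964706 -0.28174096  0.012     ]
```

View pics/hook1.png

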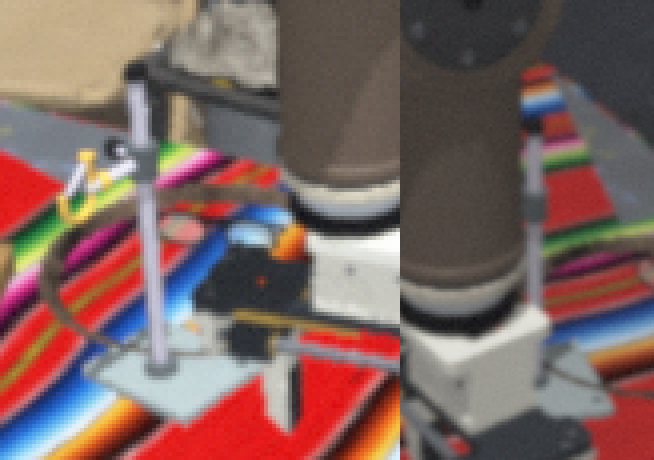

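View pics/wrist1.png

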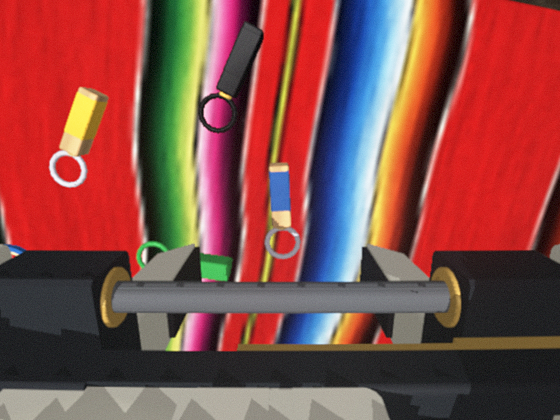

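Picture 'hook1' shows the golden hook left of the post, with its bow at scene (185,209). 'wrist1' shows the blue tag at (195,280) with its ring at (242,283). Yaw is about 13°, and the position agrees with the other cameras.

```bash
python3 -m inch '-0.006 0 0.04 -0.07 0.05; -0.006 0 0.085 -0.07 0.05; -0.006 0 0.13 -0.07 0.05; -0.006 0 0.155 -0.07 0.05; -0.006 0 0.172 -0.07 0.05' 20
python3 -m inch '0 0 0 0 0.03; 0 0 0 0 0.01; 0 0 0 0 0.005; 0 0 0 0 0.005; 0 0 0 0 0.005' 25
python3 - <<'E'
from h import *
im=arm.get_image('scene');save(im,'scene2')
cv2.imwrite('pics/hook2.png',cv2.resize(im[140:240,195:245,::-1],(400,600*4//3-200),interpolation=3)[:600])
post=np.array([.695,.129]);u=np.array([.985,-.172]);
for z in(.1475,.2,.2575,.292):
  print(z,'nose',proj('scene',[*(post-.085*u),z]),'spine',proj('scene',[*(post-.055*u),z]),'post',proj('scene',[*post,z]))
print(proj('scene',[*post,.014]))
print([ (r['point'],r['conf']) for r in arm.place_of('scene','post_top')])
E
```

```text
clock: 4.0
position: [0.5002, -0.1649, 0.1805]
ee_rot: [0.358, -3.119, -0.002]
force: [0.4, 0.5, 0.0]
width: 0.549
gripper_force: 0.0
clock: 4.5
position: [0.5013, -0.1652, 0.1838]
ee_rot: [-0.359, 3.119, -0.001]
force: [-1.3, 1.0, 6.3]
width: 0.195
gripper_force: 24.8
0.1475 nose [198.2554692  208.00350522] spine [194.19123993 214.96995685] post [187.02424241 227.26772525]
0.2 nose [183.28730582 206.22338747] spine [179.34773372 213.36243675] post [172.4088906  225.95370104]
0.2575 nose [166.16067861 204.20226761] spine [162.37630181 211.53826569] post [155.72015509 224.46392245]
0.292 nose [155.50018771 202.95273232] spine [151.81907499 210.41100105] post [145.35034393 223.54399033]
[221.69858872 230.41980728]
[([145.5, 223.8], 0.93)]
```

View pics/hook2.png

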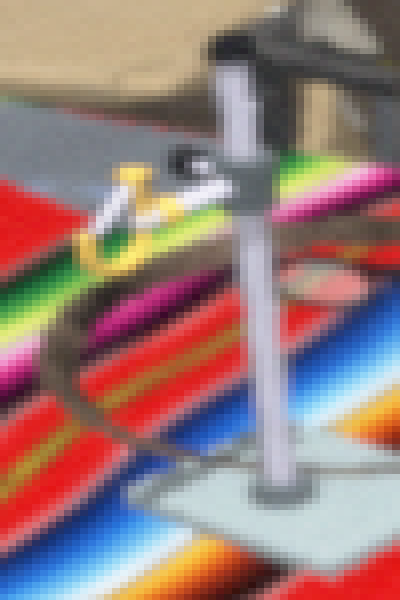

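Tag gripped: the 17.9 mm opening matches the block. In 'hook2' the nose top is at scene (179,206) and the spine top at (169,211), so the nose top is about 0.214 m high. Lift and go to a staging pose short of the hook.

```bash
python3 -m inch '0 0 -0.03 0 0.005; -0.005 0.02 -0.07 0.05 0.005; -0.015 0.06 -0.115 0.13 0.005; -0.024 0.10 -0.16 0.21 0.005; -0.03 0.148 -0.20 0.29 0.005' 40
python3 - <<'E'
from h import *
from scipy.spatial.transform import Rotation as R
s=arm.observe();M=R.from_rotvec(s['ee_rot']).as_matrix();print(M.round(3))
u=np.array([.985,-.172,0]);t=np.array([.611,.1435,0])-.12*u;t[2]=.42
print(M.T@(t-s['position']),'yaw',np.degrees(np.arctan2(-M[1,0],-M[0,0])))
E
```

```text
clock: 5.1
position: [0.4984, -0.0389, 0.3621]
ee_rot: [0.102, 3.138, 0.0]
force: [0.6, 0.5, -1.6]
width: 0.191
gripper_force: 39.8
[[-0.998  0.065  0.002]
 [ 0.065  0.998 -0.   ]
 [-0.002  0.    -1.   ]]
[ 0.01876926  0.20223052 -0.05795971] yaw -3.738746617496926
```

```bash
python3 -m inch '0.004 0.04 -0.012 0.04 0.005; 0.008 0.08 -0.024 0.08 0.005; 0.012 0.12 -0.036 0.108 0.005; 0.016 0.16 -0.048 0.108 0.005; 0.019 0.19 -0.058 0.108 0.005'
python3 - <<'E'
from h import *
ims={c:arm.get_image(c) for c in('scene','side','wrist')}
for c in ims:save(ims[c],c+'3')
for c in ('scene','side'):
  for q in('post_top','stand','tag_blue','tag_blue_ring','nose_low','gate'):
    for r in arm.place_of(c,q)[:1]:print(c,q,np.round(r['point'],1),round(r['conf'],2))
post=np.array([.695,.129,.292]);n=np.array([.611,.1435,.214]);print(proj('side',post),proj('side',n),proj('wrist',n))
p=proj('side',n).astype(int)
b=ims['side'][p[0]-60:p[0]+60,p[1]-50:p[1]+60,::-1];a=ims['scene'][140:240,180:260,::-1]
o=np.hstack([cv2.resize(a,(400,500),interpolation=3),cv2.resize(b,(400,500),interpolation=3)]);cv2.imwrite('pics/hook3.png',o);print(p)
E
```

```text
clock: 5.6
position: [0.4904, 0.1537, 0.419]
ee_rot: [0.262, 3.13, 0.002]
force: [0.6, -0.6, -1.0]
width: 0.189
gripper_force: 39.8
scene post_top [144.7 224.8] 0.59
scene tag_blue [324.7 279.3] 0.65
scene tag_blue_ring [310.1 293.9] 0.69Traceback (most recent call last):
  File "<stdin>", line 6, in <module>
ValueError: it knows: can_red, jar_gold, nose_low, post_top, stand, tag_blue, tag_blue_ring, tag_yellow
```

```bash
python3 - <<'E'
from h import *
ims={c:cv2.imread(f'pics/{c}3.png') for c in('scene','side')}
for c in ('scene','side'):
  arm.get_image(c)
  for q in('post_top','stand','tag_blue_ring','nose_low'):
    for r in arm.place_of(c,q)[:2]:print(c,q,np.round(r['point'],1),round(r['conf'],2))
post=np.array([.695,.129,.292]);n=np.array([.611,.1435,.214]);print(proj('side',post),proj('side',n),proj('wrist',n))
p=proj('side',n).astype(int);print(p)
b=ims['side'][p[0]-60:p[0]+60,p[1]-50:p[1]+60];a=ims['scene'][140:240,180:260]
cv2.imwrite('pics/hook3.png',np.hstack([cv2.resize(a,(400,500),interpolation=3),cv2.resize(b,(400,500),interpolation=3)]))
E
```

```text
scene post_top [146.4 222.1] 0.9
scene stand [240.2 209.8] 0.59
scene tag_blue_ring [312.1 292.8] 0.82
scene tag_blue_ring [283.2 328.1] 0.55
side post_top [106.2 270.5] 0.92
side stand [200.4 243.1] 0.71
side tag_blue_ring [309.5 237. ] 0.73
side tag_blue_ring [300.4 308.8] 0.61
[108.02887174 271.89739779] [138.00869067 242.30431221] [411.19581387 300.51566805]
[138 242]
```

View pics/hook3.png

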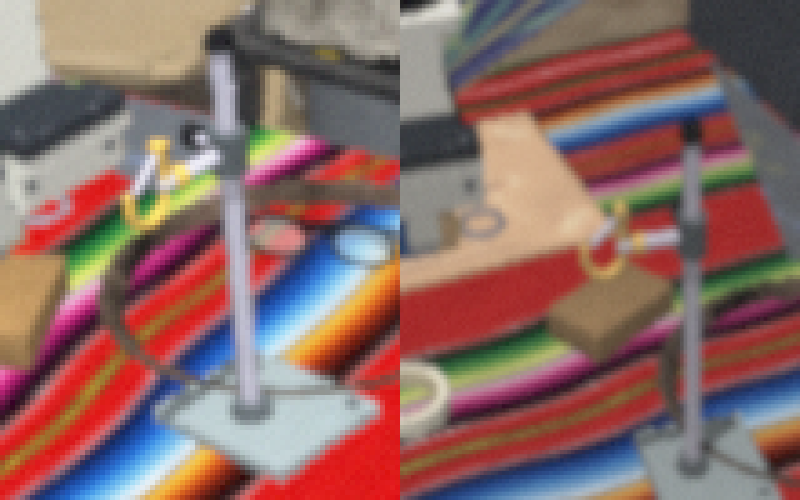

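'hook3' shows the hook in both views. The nose tip is at scene (178,206) / side (136,243), the spine top at (168,212) / (128,252), and the held ring at (182,190) / (131,215). Triangulating these.

```bash
python3 - <<'E'
from h import *
for n,a,b in [('nose',(178.3,206),(136.5,243)),('spine',(168.3,212),(127.9,252.5)),('bow',(185.6,209.6),(144,247.8)),('post',(145.8,223.5),(107,271.3)),('origin',(239.3,211.5),(200,244)),('postbase',(222,230.4),(190,271)),('ring',(182.4,190),(131.3,215.1))]:
  x,e=tri([ray('scene',a),ray('side',b)]);print(n,x.round(4),np.round(e[0]*1000,1))
# ring edges & hook edges, yellow mask in enlarged native pix
s=arm.observe();print(s['position'],s['ee_rot'])
for c,rc in(('scene',(182,190)),('side',(131,215)),('scene',(177,208)),('side',(136,248))):
  pass
for c,r0,r1,c0,c1 in(('scene',164,190,202,218),('side',124,148,238,258)):
  h=cv2.cvtColor(cv2.imread(f'pics/{c}3.png'),cv2.COLOR_BGR2HSV)[r0:r1,c0:c1]
  m=(h[...,0]>15)&(h[...,0]<32)&(h[...,1]>110)&(h[...,2]>120)
  print(c,r0,c0);print('\n'.join(''.join('#' if v else '.' for v in r) for r in m))
E
```

```text
nose [0.6135 0.1443 0.2167] 0.9
spine [0.6407 0.1392 0.2388] 1.1
bow [0.627  0.1451 0.1866] 2.7
post [0.6925 0.1278 0.2939] 1.9
origin [ 0.6059  0.1453 -0.0052] 0.4
postbase [0.6896 0.1255 0.0182] 0.9
ring [0.5328 0.138  0.2507] 5.8
[0.49122515 0.15100223 0.41781211] [2.65013967e-01 3.13029915e+00 2.94710597e-05]
scene 164 202
................
................
................
................
........####....
........####....
.........##.....
..........#.....
..........##....
..........####..
..........##.##.
..............##
..............##
..............#.
................
..##......##....
..###....###....
..###....###....
..###...####....
...###.####.....
...########.....
....######......
......#.........
................
................
................
side 124 238
....................
....................
....................
.............###....
.............###....
..............#.....
....................
...............#....
...............#....
...............#....
...................#
...................#
...................#
....#..............#
....................
....................
.....#........##....
.....#.......###....
......#.....####....
.......#########....
.......########.....
.......#####........
....................
....................
```

```bash
python3 -m inch '0 0.006 0.02 0.014 0.005; -0.01 0.015 0.039 0.014 0.005; -0.025 0.015 0.039 0.014 0.005; -0.038 0.015 0.039 0.014 0.005; -0.038 0.015 0.039 0.014 0.005'
python3 -m inch '0 0 0 0 0.005; 0 0 0 0 0.005; 0 0 0 0 0.005'
python3 - <<'E'
from h import *
s=arm.observe();print(s['position'],s['ee_rot'],s['force'],s['ft_torque'])
for c in('scene','side'):save(arm.get_image(c),c+'4')
a=cv2.imread('pics/scene4.png')[160:200,180:230];b=cv2.imread('pics/side4.png')[115:155,220:270]
cv2.imwrite('pics/hook4.png',np.hstack([cv2.resize(a,(400,400),interpolation=0),cv2.resize(b,(400,400),interpolation=0)]))
E
```

```text
clock: 7.0
position: [0.5328, 0.1588, 0.3789]
ee_rot: [0.289, 3.127, 0.0]
force: [-0.8, 0.5, -0.2]
width: 0.192
gripper_force: 39.8
clock: 7.3
position: [0.5307, 0.1596, 0.3791]
ee_rot: [0.286, 3.128, 0.0]
force: [0.1, 0.3, -0.1]
width: 0.194
gripper_force: 39.8
[0.53072556 0.15955451 0.37914133] [2.86311769e-01 3.12821079e+00 2.09159817e-04] [ 0.06556905  0.25043552 -0.07735596] [ 0.11234887 -0.04390004 -0.06089829]
```

View pics/hook4.png

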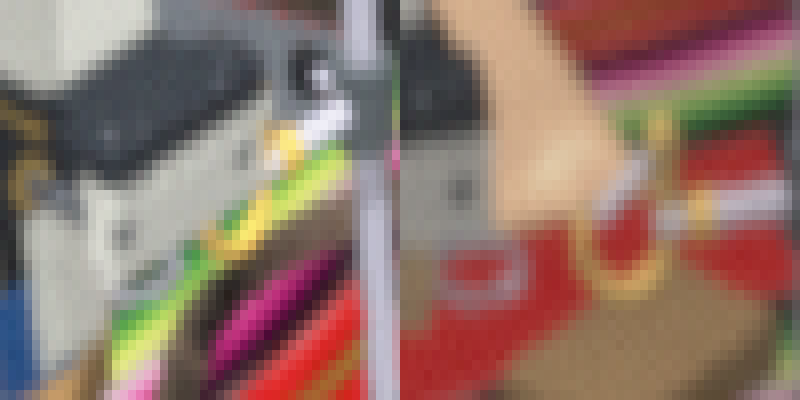

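'hook4' shows the ring just short of the hook: side (142.5,230.6), scene (187.5,199). It looks lower than expected, so I'll measure it.

```bash
python3 - <<'E'
from h import *
print(tri([ray('scene',(187.5,198.7)),ray('side',(142.5,230.6))]))
s=arm.observe();p=s['position'];u=np.array([.983,-.182,0])
for dz in(.172,.177,.182):
  for f in(.043,.047):
    X=p+u*f-[0,0,dz];print(dz,f,X.round(4),proj('scene',X).round(1),proj('side',X).round(1),'far',proj('scene',X+u*.018).round(1),proj('side',X+u*.018).round(1))
print('cams',[arm.get_calibration(c)['pose'][:3,3].round(2) for c in('scene','side')])
for z in (.2145,.2167): print(proj('side',[.611,.144,z]),proj('scene',[.611,.144,z]))
for c in('scene','side'):
  arm.get_image(c)
  for r in arm.silhouettes(c,'tag_blue_ring')[:6]:
    ys,xs=np.where(r['region']);
    if ys.mean()<220:print(c,r['conf'],r['point'],ys.min(),ys.max(),xs.min(),xs.max(),len(ys))
E
```

```text
(array([0.57651875, 0.14557944, 0.20535119]), [np.float64(0.002119184520565376), np.float64(0.0021191845205653483)])
0.172 0.043 [0.5731 0.1517 0.2071] [186.3 196.1] [142.  228.6] far [183.9 200.6] [141.1 235. ]
0.172 0.047 [0.5771 0.1509 0.2071] [185.8 197.1] [141.8 230. ] far [183.4 201.6] [140.9 236.4]
0.177 0.043 [0.5731 0.1517 0.2021] [187.8 196.3] [143.6 228.7] far [185.4 200.8] [142.6 235.1]
0.177 0.047 [0.5771 0.1509 0.2021] [187.3 197.3] [143.4 230.1] far [184.8 201.8] [142.4 236.5]
0.182 0.043 [0.5731 0.1517 0.1971] [189.3 196.4] [145.1 228.8] far [186.8 200.9] [144.2 235.2]
0.182 0.047 [0.5771 0.1509 0.1971] [188.7 197.5] [144.9 230.2] far [186.3 201.9] [144.  236.6]
cams [array([-0.32, -0.62,  0.87]), array([ 0.26, -0.75,  0.77])]
[137.76841219 242.22462547] [179.05471891 205.5625054 ]
[137.0689305  242.18657822] [178.40633197 205.48569921]
scene 0.48 [197.2, 177.1] 190 201 173 184 104
side 0.55 [143.2, 207.2] 139 150 201 233 135
```

```bash
python3 -m inch '-0.002 0 -0.002 0 0.005; -0.004 0 -0.002 0 0.005; -0.006 0 -0.002 0 0.005; -0.008 0 -0.002 0 0.005; -0.008 0 -0.002 0 0.005'; python3 -m inch '-0.0005 0 0 0 0.005; -0.001 0 0 0 0.005; -0.001 0 0 0 0.005'
```

```text
clock: 8.1
position: [0.5394, 0.1578, 0.3807]
ee_rot: [0.287, 3.128, -0.0]
force: [0.1, 0.4, -0.5]
width: 0.196
gripper_force: 39.8
clock: 8.4
position: [0.54, 0.1578, 0.3808]
ee_rot: [0.287, 3.128, -0.0]
force: [-0.4, -0.1, -0.1]
width: 0.191
gripper_force: 39.8
```

```bash
python3 -m inch '-0.0005 0 0 0 0.005; -0.001 0 0 0 0.005; -0.001 0 0 0 0.005'
```

```text
clock: 8.7
position: [0.5411, 0.1576, 0.3808]
ee_rot: [0.287, 3.128, 0.0]
force: [0.1, -0.0, -1.2]
width: 0.194
gripper_force: 39.8
```

```bash
python3 -m inch '-0.0005 0 0 0 0.005; -0.001 0 0 0 0.005; -0.001 0 0 0 0.005'
```

```text
clock: 9.0
position: [0.5421, 0.1574, 0.3808]
ee_rot: [0.287, 3.128, 0.0]
force: [-0.1, 0.4, -0.4]
width: 0.193
gripper_force: 39.8
```

Expected contact is at about x=0.5437. I'll continue in 1 mm steps.

```bash
python3 -m inch '-0.0004 0 0 0 0.005; -0.0008 0 0 0 0.005; -0.0008 0 0 0 0.005'|sed -n '2p;4p'
```

```text
position: [0.5428, 0.1573, 0.3808]
force: [-0.9, 0.1, 0.0]
```

```bash
python3 -m inch '-0.0004 0 0 0 0.005; -0.0008 0 0 0 0.005; -0.0008 0 0 0 0.005'|sed -n '2p;4p'
```

```text
position: [0.5436, 0.1571, 0.3808]
force: [0.5, -0.2, -1.0]
```

```bash
python3 -m inch '-0.0004 0 0 0 0.005; -0.0008 0 0 0 0.005; -0.0008 0 0 0 0.005'|sed -n '2p;4p'
```

```text
position: [0.5444, 0.157, 0.3808]
force: [0.8, 0.8, -0.2]
```

```bash
python3 -m inch '-0.0004 0 0 0 0.005; -0.0008 0 0 0 0.005; -0.0008 0 0 0 0.005'|sed -n '2p;4p'
```

```text
position: [0.5452, 0.1568, 0.3808]
force: [0.3, 0.2, -0.8]
```

```bash
python3 -m inch '-0.0004 0 0 0 0.005; -0.0008 0 0 0 0.005; -0.0008 0 0 0 0.005'|sed -n '2p;4p'
```

```text
position: [0.546, 0.1567, 0.3808]
force: [-0.6, 0.7, 0.0]
```

```bash
python3 -m inch '-0.0004 0 0 0 0.005; -0.0008 0 0 0 0.005; -0.0008 0 0 0 0.005'|sed -n '2p;4p'
```

```text
position: [0.5466, 0.1566, 0.3807]
force: [-2.1, 0.9, 0.4]
```

```bash
python3 -m inch '-0.0004 0 0 0 0.005; -0.0008 0 0 0 0.005; -0.0008 0 0 0 0.005'|sed -n '2p;4p'
```

```text
position: [0.547, 0.1566, 0.3806]
force: [-4.8, 0.6, 1.2]
```

```bash
python3 -m inch '0 0 0 0 0.005; 0 0 0 0 0.005'|sed -n '2p;4p'; python3 - <<'E'
from h import *
for c in('scene','side'):save(arm.get_image(c),c+'5')
a=cv2.imread('pics/scene5.png')[160:200,190:230];b=cv2.imread('pics/side5.png')[120:160,225:265]
cv2.imwrite('pics/hook5.png',np.hstack([cv2.resize(a,(400,400),interpolation=0),cv2.resize(b,(400,400),interpolation=0)]))
E
```

```text
position: [0.547, 0.1566, 0.3807]
force: [-4.6, -0.0, 0.4]
```

View pics/hook5.png

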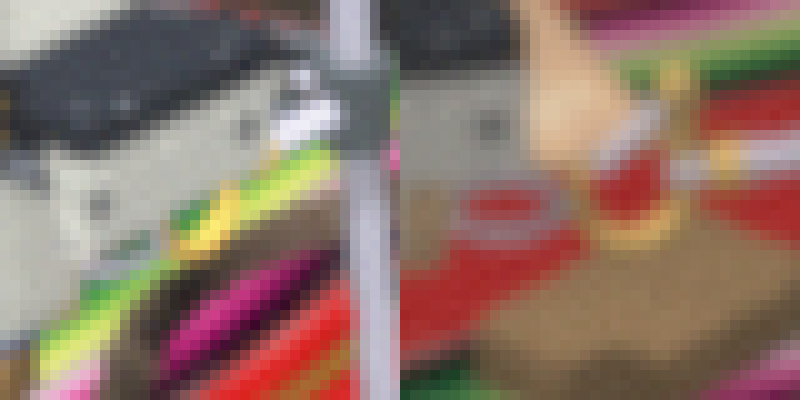

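The ring has touched the nose's outer side (force −4.7 N, and visible in the side view). So the far wire sits at stand x = −6 mm at TCP x≈0.5464. Now back off, rise, and go over to stand x ≈ +8 mm.

```bash
python3 -m inch '0.006 0 0 0 0.005; 0.006 0 -0.015 0 0.005; 0.006 0 -0.03 0 0.005; -0.003 0 -0.03 0 0.005; -0.0126 0 -0.03 0 0.005'; python3 -m inch '0 0 0.004 0 0.005; 0 0 0.007 0 0.005;0 0 0.008 0 0.005;0 0 0.008 0 0.005'
```

```text
clock: 11.9
position: [0.5607, 0.1539, 0.4109]
ee_rot: [0.287, 3.127, 0.0]
force: [-0.5, -0.1, -0.8]
width: 0.19
gripper_force: 39.8
clock: 12.3
position: [0.5596, 0.1542, 0.4021]
ee_rot: [-0.286, -3.127, 0.001]
force: [-1.0, 0.5, -0.3]
width: 0.193
gripper_force: 39.8
```

```bash
python3 -m inch '0 0 0.001 0 0.005; 0 0 0.002 0 0.005;0 0 0.002 0 0.005'|sed -n '2p;4p'
```

```text
position: [0.5598, 0.1542, 0.4008]
force: [-0.6, 1.4, -0.6]
```

```bash
python3 -m inch '0 0 0.0005 0 0.005; 0 0 0.001 0 0.005;0 0 0.001 0 0.005'|sed -n '2p;4p'
```

```text
position: [0.5599, 0.1541, 0.3998]
force: [0.2, -0.2, -0.9]
```

```bash
python3 -m inch '0 0 0.0005 0 0.005; 0 0 0.001 0 0.005;0 0 0.001 0 0.005'|sed -n '2p;4p'
```

```text
position: [0.5599, 0.1541, 0.3987]
force: [-0.4, 0.2, -1.3]
```

```bash
python3 -m inch '0 0 0.0005 0 0.005; 0 0 0.001 0 0.005;0 0 0.001 0 0.005'|sed -n '2p;4p'
```

```text
position: [0.5599, 0.1541, 0.3977]
force: [-0.2, 0.1, -1.2]
```

```bash
python3 -m inch '0 0 0.0005 0 0.005; 0 0 0.001 0 0.005;0 0 0.001 0 0.005'|sed -n '2p;4p'
```

```text
position: [0.5599, 0.1541, 0.3967]
force: [-0.4, 0.9, -0.4]
```

```bash
python3 -m inch '0 0 0.0005 0 0.005; 0 0 0.001 0 0.005;0 0 0.001 0 0.005'|sed -n '2p;4p'
```

```text
position: [0.5599, 0.1542, 0.396]
force: [-1.4, -0.1, 0.8]
```

```bash
python3 -m inch '0 0 0.0005 0 0.005; 0 0 0.001 0 0.005;0 0 0.001 0 0.005'|sed -n '2p;4p'
```

```text
position: [0.5599, 0.1542, 0.3949]
force: [0.4, 0.3, 2.4]
```

```bash
python3 -m inch '0 0 0.0005 0 0.005; 0 0 0.001 0 0.005;0 0 0.001 0 0.005'|sed -n '2p;4p'
```

```text
position: [0.5599, 0.1541, 0.3937]
force: [-0.2, -0.9, 3.1]
```

```bash
python3 -m inch '0 0 0.0005 0 0.005; 0 0 0.001 0 0.005;0 0 0.001 0 0.005'|sed -n '2p;4p'
```

```text
position: [0.5598, 0.1541, 0.3927]
force: [-0.6, 0.3, 2.2]
```

```bash
python3 -m inch '0 0 0.001 0 0.005; 0 0 0.0015 0 0.005;0 0 0.0015 0 0.005'|sed -n '2p;4p'
```

```text
position: [0.5598, 0.1541, 0.3911]
force: [-0.5, 0.8, 2.3]
```

```bash
python3 -m inch '0 0 0.001 0 0.005; 0 0 0.0015 0 0.005;0 0 0.0015 0 0.005'|sed -n '2p;4p'
```

```text
position: [0.5598, 0.1541, 0.3897]
force: [-1.5, 0.4, 2.1]
```

```bash
python3 -m inch '0 0 0.001 0 0.005; 0 0 0.0015 0 0.005;0 0 0.0015 0 0.005'|sed -n '2p;4p'
```

```text
position: [0.5598, 0.1541, 0.3882]
force: [-1.0, 0.1, 2.2]
```

```bash
python3 -m inch '0 0 0.001 0 0.005; 0 0 0.0015 0 0.005;0 0 0.0015 0 0.005'|sed -n '2p;4p'
```

```text
position: [0.5598, 0.1541, 0.3866]
force: [-1.4, -0.3, 1.1]
```

```bash
python3 -m inch '0 0 0.001 0 0.005; 0 0 0.0015 0 0.005;0 0 0.0015 0 0.005'|sed -n '2p;4p'
```

```text
position: [0.5598, 0.1542, 0.3851]
force: [-2.0, -0.1, 1.3]
```

```bash
python3 -m inch '0 0 0.001 0 0.005; 0 0 0.0015 0 0.005;0 0 0.0015 0 0.005'|sed -n '2p;4p'
```

```text
position: [0.5596, 0.1541, 0.3835]
force: [-2.9, -0.1, 0.6]
```

```bash
python3 -m inch '0 0 0.001 0 0.005; 0 0 0.0015 0 0.005;0 0 0.0015 0 0.005'|sed -n '2p;4p'
```

```text
position: [0.5596, 0.1542, 0.3818]
force: [-4.3, 0.0, -1.4]
```

```bash
python3 -m inch '0 0 0.001 0 0.005; 0 0 0.0015 0 0.005;0 0 0.0015 0 0.005'|sed -n '2p;4p'
```

```text
position: [0.5603, 0.154, 0.3809]
force: [-0.1, 1.2, -0.1]
```

The force dropped from −4.3 N to zero at 15 mm of travel, which looks like the gate snapping shut. Gently checking upward: a shut gate should resist.

```bash
python3 -m inch '0 0 -0.001 0 0.005; 0 0 -0.0015 0 0.005;0 0 -0.0015 0 0.005'|sed -n '2p;4p'
```

```text
position: [0.56, 0.1541, 0.3825]
force: [0.8, 0.1, -0.6]
```

```bash
python3 -m inch '0 0 -0.0005 0 0.005; 0 0 -0.001 0 0.005;0 0 -0.001 0 0.005'|sed -n '2p;4p'
```

```text
position: [0.5599, 0.1541, 0.3834]
force: [0.6, -0.2, -0.1]
```

```bash
python3 -m inch '0 0 -0.0005 0 0.005; 0 0 -0.001 0 0.005;0 0 -0.001 0 0.005'|sed -n '2p;4p'
```

```text
position: [0.5598, 0.1541, 0.3842]
force: [0.3, 0.2, -2.2]
```

```bash
python3 -m inch '0 0 -0.0004 0 0.005; 0 0 -0.0008 0 0.005;0 0 -0.0008 0 0.005'|sed -n '2p;4p'
```

```text
position: [0.5598, 0.1541, 0.3848]
force: [1.0, 0.1, -5.1]
```

Resistance of 5 N upward confirms the ring is captive behind the shut gate. Lower it towards the bow, then release.

```bash
python3 -m inch '0 0 0.004 0 0.005; 0 0 0.008 0 0.005; 0 0 0.010 0 0.005;0 0 0.011 0 0.005;0 0 0.011 0 0.005'|sed -n '2p;4p'
```

```text
position: [0.5599, 0.1541, 0.374]
force: [-0.1, 0.7, -0.7]
```

```bash
python3 -m inch '0 0 0.001 0 0.005; 0 0 0.002 0 0.005;0 0 0.002 0 0.005'|sed -n '2p;4p'
```

```text
position: [0.5602, 0.1542, 0.3723]
force: [0.4, 0.1, 0.6]
```

```bash
python3 -m inch '0 0 0 0 0.03; 0 0 0 0 0.05; 0 0 0 0 0.07; 0 0 0 0 0.08; 0 0 0 0 0.08' 10; python3 -m inch '0 0 0 0 0.08; 0 0 -0.02 0 0.08; 0.01 0 -0.05 0 0.08; 0.04 0 -0.08 0 0.08; 0.08 0 -0.09 0 0.08'; python3 -m inch '0.04 0 0 0 0.08; 0.08 0 0 0 0.08; 0.08 0 0 0 0.08; 0.08 0 0 0 0.08; 0.08 0 0 0 0.08'
python3 - <<'E'
from h import *
for c in('scene','side'):save(arm.get_image(c),c+'6')
a=cv2.imread('pics/scene6.png')[140:240,180:260];b=cv2.imread('pics/side6.png')[100:200,215:295]
cv2.imwrite('pics/hook6.png',np.hstack([cv2.resize(a,(400,500),interpolation=3),cv2.resize(b,(400,500),interpolation=3)]))
E
```

```text
clock: 19.9
position: [0.5599, 0.1541, 0.3721]
ee_rot: [-0.287, -3.128, 0.0]
force: [-0.0, 0.8, -0.5]
width: 0.575
gripper_force: 0.0
clock: 20.4
position: [0.4818, 0.1688, 0.4647]
ee_rot: [0.289, 3.124, 0.003]
force: [0.7, 0.3, -0.1]
width: 0.871
gripper_force: 0.0
clock: 20.9
position: [0.4034, 0.1829, 0.4622]
ee_rot: [0.288, 3.128, 0.0]
force: [-0.9, 0.5, -1.2]
width: 0.868
gripper_force: 0.0
```

View pics/hook6.png

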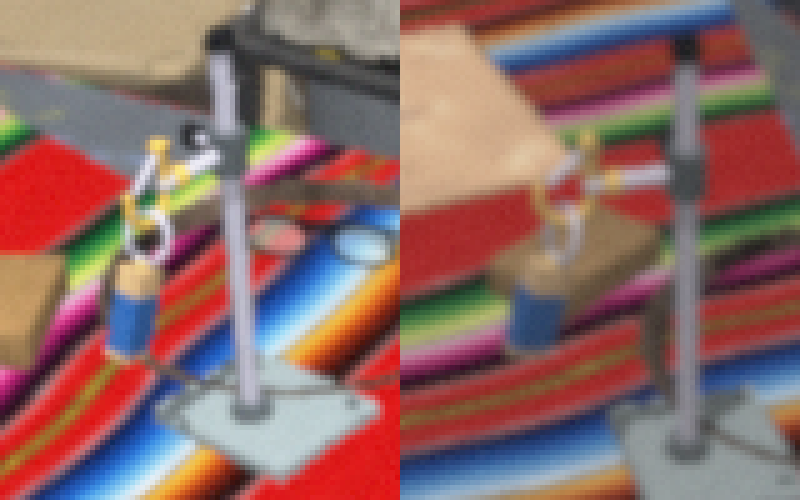

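The tag hangs by its ring in the bow at scene (190,209), with the gate shut above it. It may still be swinging, so I'll wait and measure its motion by frame difference before handing in.

```bash
for i in 1 2 3 4 5 6 7 8 9 10 11 12 13 14 15 16; do python3 -m inch '0 0 0 0 0.08; 0 0 0 0 0.08; 0 0 0 0 0.08; 0 0 0 0 0.08; 0 0 0 0 0.08' >/dev/null; done
cat > m.py <<'E'
from h import *
o=[]
for i in range(10):
  h=cv2.cvtColor(arm.get_image('side'),cv2.COLOR_RGB2HSV)[130:185,225:260].astype(int)
  m=(h[...,0]>100)&(h[...,0]<118)&(h[...,1]>120)&(h[...,2]>60)
  y,x=np.where(m);o.append((round(y.mean()+130,2),round(x.mean()+225,2),len(y)))
print(arm.observe()['clock'],o)
E
python3 m.py
```

```text
29.5 [(np.float64(167.91), np.float64(249.26), 58), (np.float64(167.87), np.float64(249.25), 60), (np.float64(167.91), np.float64(249.26), 58), (np.float64(168.02), np.float64(249.37), 60), (np.float64(167.92), np.float64(249.2), 59), (np.float64(167.91), np.float64(249.26), 58), (np.float64(168.15), np.float64(249.28), 60), (np.float64(167.91), np.float64(249.26), 58), (np.float64(167.87), np.float64(249.25), 60), (np.float64(167.92), np.float64(249.2), 59)]
```

It is still to within 0.2 px over half a second. Handing in.

```bash
python3 -c "
from cell import arm
print(arm.sign_off())"
```

```text
the job is handed in; nothing more can be done
None
```

The blue tag hangs still by its ring inside the snap hook with the gate shut behind it, the force readings against the hook stayed near 5 N or below, and the job was handed in at about 30 s.

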